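# Snap an air plug into its coupling and prove it with a pull

### The arm

A 6-joint arm with a two-finger parallel gripper is mounted at the origin on the work surface. World frame = base frame: x ahead of the robot, y to its left, z up, the work surface at z = 0. Lengths are in m, angles in rad, forces in N, time in s.
With the tool pointing down it reaches from about 0.25 to 0.8 m from the base axis. Payload 3.9 kg.
Tool frame: the origin (TCP) lies at the very end of the fingers, on their centre line; the grasp point (between the pads) lies 19 mm behind it; y points along the fingers, z is the direction in which the jaws open and shut, and the axes are right-handed (so a half turn about y gives the same grasp; the last joint's range is limited). The gripper opens to 85 mm and grips with 20 to 120 N. Pads are 22 mm wide; open, the fingers measure 114 mm over their backs; the gripper's body (76 mm by 85 mm) begins 54 mm behind the grasp point. The pads swing forward as they close: fully open they stand 13 mm farther back than shut.
Start: joints at [1.109, 0.26, -0.138, 1.173, 0, 1.571], TCP at [0.234, 0.47, 0.206] pointing down, gripper open.
Joint ranges: [-2.78, 2.78], [-0.83, 1.72], [-1.28, 1.37], [-1.9, 2.12], [-1.57, 1.48], [-3.14, 3.14]. Speed limits (rad/s): [2.57, 2.57, 3.14, 3.14, 3.14, 3.14].

### API

Orientations are given as a unit quaternion [x, y, z, w].
In Python, from rig import * gives the robot as it stands. The module is installed in compiled form; this text tells all that it offers.
- The arm moves only by the tool carry_out, never from a script. Its argument "commands" is a list that holds one entry, the list of rows, each a list of 4 numbers: the shift along the tool's x, y, z in m, then the turn about the tool's y in rad. A call has exactly 5 rows; each row shifts and turns the pose as measured when the row begins, along the tool's axes as they then stand; what a row does not reach is not made up. A row lasts 1/8 s, in which the tool goes at most 62.5 mm and 10.7 degrees, less where a joint would pass 70% of its speed; a pose out of reach is approached as far as the arm can. A call is refused whole if a number of a shift passes 0.0625 or a number of a turn 0.188, either way. A call with a gripper value outside its range is refused whole. "hand" is the closure in counts, from 0 (fully open) to 255 (shut), set as the call begins (left out, the last holds). The fingers move at their own pace and stop on an object; the grip force is fixed at half the most. Time passes only in rows, so rows that do not move let the fingers close, or fill a call up. It gives the time, the measured TCP pose, the force and the opening at its end, in the units of the state.
- sense(): the state, without advancing time (a new reading comes with each control period).
- snapshot(name): name is "scene" or "side" or "wrist"; returns the picture (384x512x3 uint8, red, green, blue); there is no depth.
- camera_info(name): a dict with "fx", "fy", "cx", "cy" (pixels), "cam_to_world" (4x4, takes a point from camera to world coordinates). Camera axes: x right, y down, z forward; pixel columns grow to the right and rows downward; lengths in m; the calibration is good to about 2 mm. A picture is of the moment at which its call begins: read the wrist's pose just before it. camera_info takes no time and is no camera call; for the wrist camera it gives the pose at the moment of the call.
- close_job(): hands the job in, once; it reports no verdict.
The state is a dict: "clock": time; "joint_pos": joint angles; "qvel": joint speeds; "tau": joint torques, N m; "tcp_pos": TCP position; "eef_rot": TCP orientation; "wrist_force": force on the tool from outside, world axes, zero at the start; "wrist_torque": the same for the moment, N m; "finger_gap": finger opening in m.
Only numpy, scipy, OpenCV 4.12 (cv2) and the standard library are available. Lean on these libraries where they do the work, as an engineer would, in place of code of your own. Each camera call takes 0.05 s, during which the arm holds its last target. There are 200 camera calls.

### The job

Take the slim steel air plug from the wooden rack and press it straight down into the coupling on the spring stand until it snaps fully home, then prove the joint by pulling the plug straight up with about 15 newtons for two seconds. Push and pull gently, never harder than 25 newtons. Then ease off and let go, leaving the plug snapped in, and leave the short stub, oil bottle, grease tin and spanner where they are.

Things in the scene. Friction and masses are not known exactly. Their poses are not given: they have to be found in the camera images.
- plug: Slim steel air plug, about 110 g, round about its z axis (z up). Origin: centre of the underside of its flange. Flange 30 mm across, 5 mm thick; above it a ringed cylindrical grip, 22 mm across, up to 48 mm above the origin. It starts upright in either hole of the rack, the flange resting on the rack's top, the nose hanging in the hole.
- rack: Fixed light wooden block 60 x 150 x 45 mm (x, y, z), origin at the centre of its underside; two upright holes 20 mm wide, 40 mm deep at 45 mm either side of its centre along its y axis, one for the slim plug and one for the short stub.
- stub: Bystander: short fat steel stub, 36 mm across, standing 26 mm high above the rack in the other hole. Origin: centre of the underside of its flange. Not to be moved.
- stand: Fixed spring pull stand. Origin: centre of the underside of its 120 x 120 x 12 mm steel base plate; above it a round housing (64 mm across, to 46 mm high), a coil spring, and the aluminium coupling block (48 x 48 mm, 75 to 120 mm high).
- coupling_mouth (a point): Centre of the round mouth in the top face of the aluminium coupling block, 120 mm above the work surface at rest; z up. The upright bore is 18 mm across and 38 mm deep, with a 4 mm chamfer at the mouth. Fully home, the plug's flange underside lies on this face.
- coupling (a joint): Upward travel of the coupling block on its spring, m: 0 at rest, positive when pulled up, negative when pressed down; stiffness 5 N per mm both ways (15 N = 3 mm), stops at 9 mm. Its reading is noisy, so judge the pull by felt force.
- oil: Bystander: black oil bottle, 72 mm across, 190 mm tall, origin under its centre.
- grease: Bystander: steel tin, 80 mm across, 70 mm tall, origin under its centre.
- spanner: Bystander: steel spanner lying flat on the bench.
- plug_tip (a point): Lower end of the plug's nose, 32 mm below the plug's origin. The nose is 16 mm across, with a conical tip 8 mm long (8 mm across at its end) and a locking groove 9 mm across from 10 to 18 mm below the plug's origin.
- coupling_catches (a point): Middle of a ring of four sprung steel catches inside the bore, 14 mm below the mouth. They ride over the nose (felt resistance up to about 14 N while the flange is 2 to 18 mm above the mouth), then snap into the plug's groove as it comes home. Snapped in, the plug has 1 to 2 mm of up-and-down play and withstands well over 25 N of pull.
There are look-alikes about, which are no part of the job. Leave any green or turquoise look-alike of the plug alone.

How it is judged:
On the way, in this order (a step that is already met when the one before it is completed fails the run):
1. the plug is snapped home in the coupling (flange within 1.5 mm of the mouth, upright) (z of plug in the frame of coupling_mouth below 0.0015 m and horizontal distance between plug and coupling_mouth below 0.003 m and angle between plug's own z axis and vertical below 0.1 rad), for 0.2 s.
2. the gripper pulls the plug up with 11 to 19 N for a second and it stays in (value of joint coupling between 0.0022 and 0.0038 m and contact force between the fingers and plug above 2 N and z of plug in the frame of coupling_mouth below 0.003 m and horizontal distance between plug and coupling_mouth below 0.003 m), for 1 s.
At the end, for the whole second after the job is handed in: The plug sits snapped in the coupling, flange within 3 mm of the mouth and 3 mm of its axis, upright within 0.1 rad, at rest, the coupling back within 1.2 mm of its rest height; stub within 15 mm and oil bottle, grease tin and spanner within 20 mm of where they began (z of plug in the frame of coupling_mouth below 0.003 m and horizontal distance between plug and coupling_mouth below 0.003 m and angle between plug's own z axis and vertical below 0.1 rad and value of joint coupling between -0.0012 and 0.0012 m and linear speed of plug below 0.02 m/s and distance of stub from where it was at the start of the episode below 0.015 m and distance of each of oil, grease, spanner from where it was at the start of the episode below 0.02 m); the robot touches nothing.
It fails at once if the coupling is pulled up harder than 25 N (value of joint coupling above 0.005 m).
It fails at once if the coupling is pressed down harder than 25 N (value of joint coupling below -0.005 m).
It fails at once if the short stub is disturbed (distance of stub from where it was at the start of the episode above 0.015 m).
It fails at once if the oil bottle, grease tin or spanner is disturbed (distance of any of oil, grease, spanner from where it was at the start of the episode above 0.02 m).
It also fails if it takes over 61 s, if anything falls off the work surface, if the arm or the gripper's body presses on something with over 40 N, if the wrist force passes 120 N, or if a joint passes its speed limit or range.

## Working session

There is one attempt and no reset: what is moved stays moved. The work goes in short steps, Python scripts to look and compute and a tool call to move; the robot and the scene stay as the last step left them, time stands still between calls to the robot, and variables do not carry over. Pictures are saved under pics/ and viewed, about 8 in all and at most 12, crops included, and the job is handed in when it is done.

Besides the shell and the picture viewer there is one more tool, called after "Request:" by a JSON object that holds its "fn" and its "kwargs". carry_out: Moves the arm, as the interface text tells. Its arguments: {"type":"object","properties":{"commands":{"type":"array","items":{"type":"array","items":{"type":"array","items":{"type":"number"}}}},"hand":{"type":"number"}},"required":["commands"]}

```bash
mkdir -p pics; python3 - <<'E'
from rig import *
import cv2,numpy as np
s=sense();print({k:np.round(v,3).tolist() for k,v in s.items()})
a=[]
for n in("scene","side"):
    p=snapshot(n);cv2.imwrite(f"pics/{n}0.png",p[:,:,::-1]);c=camera_info(n);print(n,c["fx"],c["fy"],c["cx"],c["cy"],np.round(c["cam_to_world"],4).tolist())
p=snapshot("wrist");cv2.imwrite("pics/wrist0.png",p[:,:,::-1]);print(np.round(camera_info("wrist")["cam_to_world"],4).tolist())
E
```

```text
{'clock': 0.0, 'joint_pos': [1.109, 0.261, -0.139, 1.173, -0.0, 1.571], 'qvel': [-0.0, 0.001, -0.002, 0.0, 0.0, 0.0], 'tau': [-0.001, -40.567, 25.392, 0.019, 0.0, 0.0], 'tcp_pos': [0.234, 0.469, 0.205], 'eef_rot': [0.689, -0.162, 0.162, -0.688], 'wrist_force': [-0.445, -0.666, 0.592], 'wrist_torque': [-0.033, -0.01, -0.014], 'finger_gap': 0.086}
scene 400.7864956619747 400.7864956619747 252.4288937212662 194.1224045074946 [[-0.0246, 0.5561, -0.8308, 1.4021], [0.9997, 0.0135, -0.0206, 0.0422], [-0.0003, -0.831, -0.5562, 0.7231], [0.0, 0.0, 0.0, 1.0]]
side 434.1871714246395 434.1871714246395 252.8506113674427 185.28606057876667 [[0.9954, -0.068, 0.0673, 0.3911], [-0.0955, -0.7477, 0.6571, -0.9009], [0.0056, -0.6605, -0.7508, 1.1218], [0.0, 0.0, 0.0, 1.0]]
[[0.4452, 0.8458, 0.2941, 0.158], [0.8954, -0.4198, -0.1483, 0.5069], [-0.002, 0.3293, -0.9442, 0.3729], [0.0, 0.0, 0.0, 1.0]]
```

View pics/scene0.png

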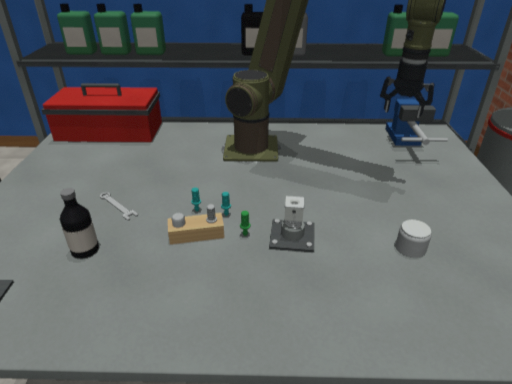

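View pics/side0.png

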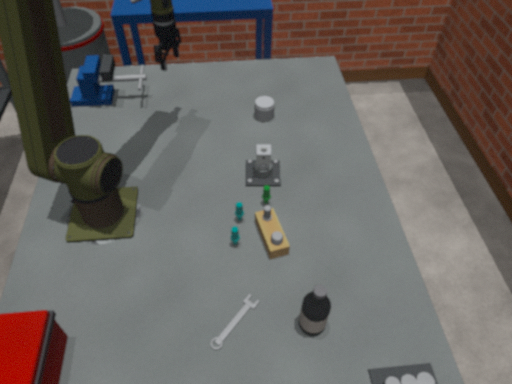

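Scene picture: on the rack stand the slim grey plug (211,212) and the fat stub (179,220). The turquoise look-alikes are at (196,197) and (226,204), the green one at (245,222). The coupling top is at (294,202). In the side picture the plug is at (267,211), the stub at (277,238) and the coupling at (264,149). The slim grey one in the rack fits the description, and I'll confirm it in an enlarged crop.

```bash
cat > h.py <<'E'
from rig import *
import cv2,numpy as np
def ray(n,u,v,c=None):
    c=c or camera_info(n);T=np.array(c["cam_to_world"])
    d=T[:3,:3]@[(u-c["cx"])/c["fx"],(v-c["cy"])/c["fy"],1];return T[:3,3],d/np.linalg.norm(d)
def onz(n,u,v,z,c=None):
    o,d=ray(n,u,v,c);return o+d*(z-o[2])/d[2]
def two(p,q):
    (a,d),(b,e)=ray("scene",*p),ray("side",*q)
    t=np.linalg.lstsq(np.c_[d,-e],b-a,rcond=None)[0];x,y=a+d*t[0],b+e*t[1];return (x+y)/2,np.linalg.norm(x-y)
E
python3 - <<'E'
from h import *
a=cv2.imread("pics/scene0.png")[175:255,155:325];b=cv2.imread("pics/side0.png")[130:260,220:300]
a=cv2.resize(a,None,fx=4.5,fy=4.5,interpolation=2)[:360,:765];b=cv2.rotate(b,cv2.ROTATE_90_COUNTERCLOCKWISE);b=cv2.resize(cv2.imread("pics/side0.png")[135:215,220:310],None,fx=3,fy=3,interpolation=2)
b2=cv2.resize(cv2.imread("pics/side0.png")[195:260,220:310],None,fx=3,fy=3,interpolation=2)
o=np.zeros((600,765,3),np.uint8);o[:a.shape[0],:a.shape[1]]=a;o[360:600,:270]=b;o[360:555,290:560]=b2;cv2.imwrite("pics/crop1.png",o)
for n,p,q in(("plug",(211,212),(267,211)),("stub",(179,219),(277,238)),("coupl",(294,202),(264,149))):print(n,two(p,q))
for n,p,z in(("oil",(69,193),.19),("grease",(414,229),.07),("green",(245,214),.05)):print(n,onz("scene",*p,z))
E
```

```text
plug (array([ 0.51890777, -0.09227952,  0.07223069]), np.float64(0.0029587754370330554))
stub (array([ 0.53695496, -0.18088071,  0.05782991]), np.float64(0.002914775073236132))
coupl (array([0.5334668 , 0.13096087, 0.11947746]), np.float64(0.0024789605094061805))
oil [ 0.61164045 -0.41823421  0.19      ]
grease [0.57892874 0.4406652  0.07      ]
green [ 0.49764544 -0.00120784  0.05      ]
```

View pics/crop1.png

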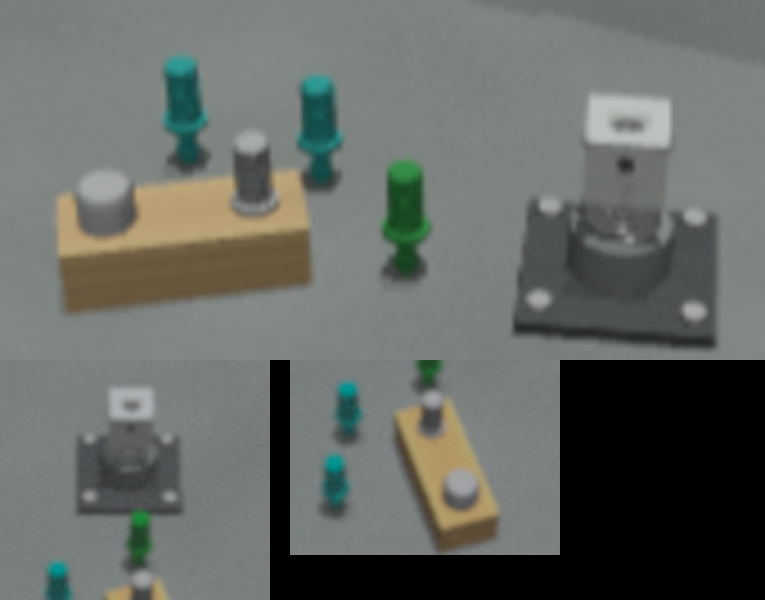

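Crop: the grey slim ringed plug stands in the rack's right-hand hole (scene about 211,205 at its top), with the fat stub in the other hole. The mouth is at scene (294.6,202.1), side (264,150). This confirms the plug.

```bash
python3 - <<'E'
from h import *
from scipy.spatial.transform import Rotation as Ro
s=sense();R=Ro.from_quat(s["eef_rot"]).as_matrix();print(R.round(3))
P=two((211,205.2),(267.3,207.7));M=two((294.6,202.1),(264,150))
print("plugtop",P,"mouth",M,onz("scene",294.6,202.1,.12),onz("side",264,150,.12),onz("scene",211,205.2,.093),onz("side",267.3,207.7,.093))
for n,p,q in(("turqA",(225.7,194),(335/1-290,0)),("x",(195.3,189),0)):print(n,onz("scene",*p,.07))
print("green",onz("scene",245,212,.07))
print("tool shift to 0.518,-.093,.2:",R.T@(np.array([.518,-.093,.2])-s["tcp_pos"]))
E
```

```text
[[ 0.895 -0.001  0.446]
 [-0.446 -0.001  0.895]
 [ 0.    -1.    -0.002]]
plugtop (array([ 0.51789023, -0.09291589,  0.09246284]), np.float64(0.001590064331012347)) mouth (array([0.53273815, 0.13140696, 0.11693534]), np.float64(0.0013876381636546747)) [0.53624256 0.13148548 0.12      ] [0.53250318 0.12734026 0.12      ] [ 0.51770324 -0.09231383  0.093     ] [ 0.51814873 -0.09422698  0.093     ]
turqA [ 0.42782718 -0.06040705  0.07      ]
x [ 0.4032069  -0.15334344  0.07      ]
green [ 5.15329648e-01 -2.87433208e-04  7.00000000e-02]
tool shift to 0.518,-.093,.2: [ 0.50516971  0.00604564 -0.37686572]
```

Request:
{"fn": "carry_out", "kwargs": {"commands": [[[0.049,0,-0.0365,0],[0.049,0,-0.0365,0],[0.049,0,-0.0365,0],[0.049,0,-0.0365,0],[0.049,0,-0.0365,0]]], "hand": 0}}

```text
clock: 0.78
tcp_pos: [0.3747, 0.1945, 0.204]
eef_rot: [0.689, -0.158, 0.158, -0.689]
wrist_force: [1.3, 0.7, 0.1]
finger_gap: 0.0853
```

Request:
{"fn": "carry_out", "kwargs": {"commands": [[[0.049,0,-0.0365,0],[0.049,0,-0.0365,0],[0.049,0,-0.0365,0],[0.049,0,-0.0365,0],[0.03,0,-0.02,0]]]}}

```text
clock: 1.4
tcp_pos: [0.5077, -0.0621, 0.2039]
eef_rot: [-0.689, 0.159, -0.16, 0.689]
wrist_force: [-0.6, 0.7, -0.1]
finger_gap: 0.0854
```

Request:
{"fn": "carry_out", "kwargs": {"commands": [[[0,0,0,0.13],[0,0,0,0.13],[0,0,0,0.14],[0,0,0,0],[0,0,0,0]]], "hand": 110}}

```text
clock: 2.02
tcp_pos: [0.508, -0.066, 0.2017]
eef_rot: [0.641, -0.299, 0.297, -0.641]
wrist_force: [-0.2, 0.4, 0.4]
finger_gap: 0.0487
```

```bash
cat >> h.py <<'E'
from scipy.spatial.transform import Rotation as Ro
def shift(t):
    s=sense();R=Ro.from_quat(s["eef_rot"]).as_matrix();print("tcp",np.round(s["tcp_pos"],4),"gap",s["finger_gap"],"F",np.round(s["wrist_force"],2),"t",s["clock"],"down",R[:,1].round(3),"jaw",R[:,2].round(3))
    print("shift",(R.T@(np.array(t)-s["tcp_pos"])).round(4))
def proj(n,X):
    c=camera_info(n);T=np.linalg.inv(c["cam_to_world"]);q=T[:3,:3]@np.array(X)+T[:3,3];return c["fx"]*q[0]/q[2]+c["cx"],c["fy"]*q[1]/q[2]+c["cy"]
E
python3 - <<'E'
from h import *
shift([.518,-.093,.058]);print(sense()["joint_pos"])
print("proj top",proj("wrist",[.518,-.093,.093]))
cv2.imwrite("pics/w1.png",snapshot("wrist")[:,:,::-1])
E
```

```text
tcp [ 0.508  -0.066   0.2017] gap 0.04873749920638504 F [-0.17  0.39  0.37] t 2.025 down [-0.002  0.    -1.   ] jaw [ 0.764  0.645 -0.001]
shift [ 0.0273  0.1436 -0.0096]
[-1.29086364e-01  2.41599987e-01 -1.75072609e-01  1.15583007e+00
 -5.82717942e-05  7.41054206e-01]
proj top (np.float64(245.60164487150263), np.float64(203.91831995010622))
```

View pics/w1.png

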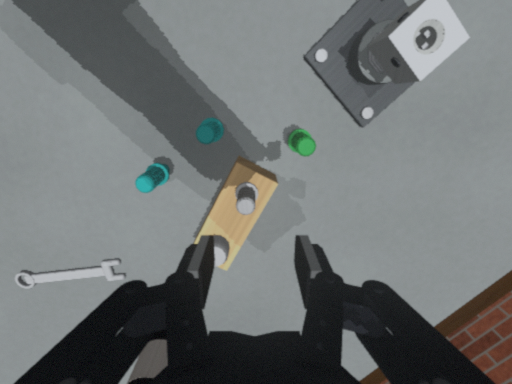

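Wrist picture: the plug's top is at about (246,205), against a projection of (245.6,203.9), so the position holds. The coupling mouth is at about (430,37).

```bash
python3 - <<'E'
from h import *
print("plug",onz("wrist",246,205.5,.093),"mouth",onz("wrist",430,37,.12))
g=cv2.imread("pics/w1.png",0);m=(g[10:70,395:470]<110).astype(np.uint8)
n,l,st,c=cv2.connectedComponentsWithStats(m)
print([(st[i].tolist(),(c[i]+[395,10]).round(1).tolist()) for i in range(1,n) if st[i,4]>15])
shift([.518,-.093,.1])
E
```

```text
plug [ 0.51955316 -0.09417277  0.093     ] mouth [0.53361507 0.12937342 0.12      ]
[([0, 0, 19, 18, 185], [401.1, 15.7]), ([21, 16, 20, 23, 264], [426.0, 37.1]), ([0, 38, 16, 22, 184], [399.9, 61.9])]
tcp [ 0.508  -0.066   0.2017] gap 0.04819480189238946 F [-0.52 -0.32 -0.1 ] t 2.075 down [-0.002  0.    -1.   ] jaw [ 0.765  0.644 -0.001]
shift [ 0.0272  0.1017 -0.0097]
```

Request:
{"fn": "carry_out", "kwargs": {"commands": [[[0.028,0,-0.0095,0],[0,0.045,0,0],[0,0.04,0,0],[0,0,0,0],[0,0,0,0]]]}}

```text
clock: 2.7
tcp_pos: [0.5212, -0.0939, 0.1173]
eef_rot: [-0.642, 0.295, -0.297, 0.643]
wrist_force: [0.7, 0.3, 0.2]
finger_gap: 0.0487
```

```bash
python3 - <<'E'
from h import *
shift([.518,-.093,.058])
E
```

```text
tcp [ 0.5212 -0.0939  0.1173] gap 0.04872036238004872 F [0.69 0.33 0.17] t 2.7 down [ 0.003 -0.001 -1.   ] jaw [0.76  0.65  0.002]
shift [-0.0029  0.0593 -0.002 ]
```

Request:
{"fn": "carry_out", "kwargs": {"commands": [[[-0.0025,0.02,-0.002,0],[0,0.02,0,0],[0,0.018,0,0],[0,0,0,0],[0,0,0,0]]]}}

```text
clock: 3.32
tcp_pos: [0.5266, -0.0942, 0.068]
eef_rot: [-0.641, 0.288, -0.302, 0.644]
wrist_force: [-0.4, -0.9, 0.2]
finger_gap: 0.0486
```

Request:
{"fn": "carry_out", "kwargs": {"commands": [[[0,0,0,0],[0,0,0,0],[0,0,0,0],[0,0,0,0],[0,0,0,0]]], "hand": 255}}

```text
clock: 3.95
tcp_pos: [0.5285, -0.0945, 0.0707]
eef_rot: [-0.64, 0.286, -0.303, 0.645]
wrist_force: [-1.0, 0.2, -0.1]
finger_gap: -0.0001
```

```bash
python3 - <<'E'
from h import *
shift([.518,-.093,.15])
E
```

```text
tcp [ 0.5285 -0.0945  0.0707] gap -0.0001143415329977602 F [-1.01  0.16 -0.06] t 3.95 down [ 0.024 -0.004 -1.   ] jaw [0.758 0.652 0.016]
shift [-0.0065 -0.0795 -0.0058]
```

The fingers closed on nothing (gap 0) and the tool has drifted in x. I'll look before doing anything else.

```bash
python3 - <<'E'
from h import *
a=snapshot("wrist");b=snapshot("side")[100:292,160:416];c=snapshot("scene")[150:270,150:310]
print(sense()["tcp_pos"],sense()["joint_pos"])
o=np.zeros((600,800,3),np.uint8);o[:288,:384]=cv2.resize(a,(384,288));o[:288,400:784]=cv2.resize(b,(384,288),interpolation=2);o[300:600,:400]=cv2.resize(c,(400,300),interpolation=2)
cv2.imwrite("pics/m1.png",o[:,:,::-1])
E
```

```text
[ 0.52849278 -0.09445941  0.07067397] [-1.76930106e-01  3.56335902e-01 -3.75416552e-01  8.14457337e-01
  9.95743471e-05  6.83295800e-01]
```

View pics/m1.png

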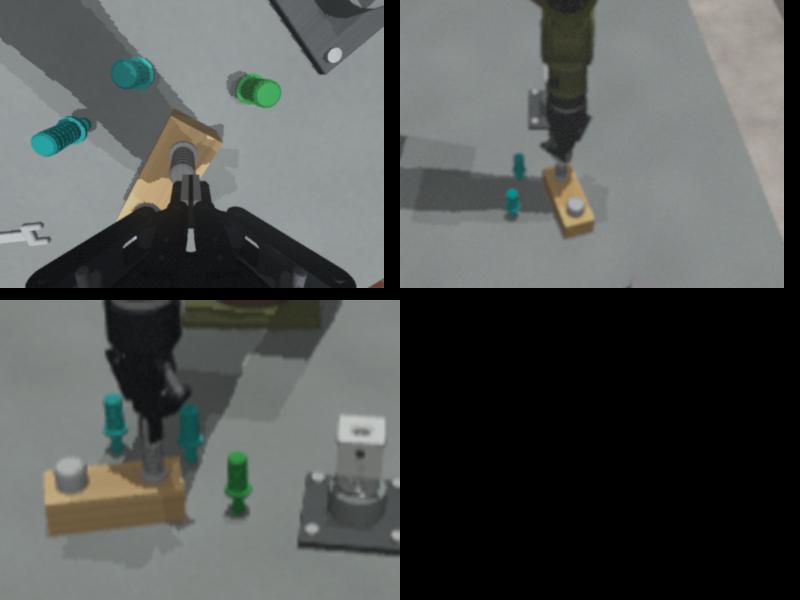

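The plug still stands in the rack, top at wrist (243,200). The fingers shut beside it, on the +x side, and the stub is undisturbed. I'll back off upward and check the drift in free air.

```bash
python3 - <<'E'
from h import *
s=sense();print("plug now",onz("wrist",243,200,.093), "tcp px",proj("wrist",s["tcp_pos"]),"expected plug px",proj("wrist",[.5185,-.0935,.093]))
E
```

```text
plug now [ 0.50436169 -0.07719602  0.093     ] tcp px (np.float64(254.33211237578845), np.float64(225.91752803476146)) expected plug px (np.float64(243.62274838289716), np.float64(232.57307266374158))
```

Request:
{"fn": "carry_out", "kwargs": {"commands": [[[0,-0.03,0,0],[0,-0.03,0,0],[0,0,0,0],[0,0,0,0],[0,0,0,0]]]}}

```text
clock: 4.72
tcp_pos: [0.5252, -0.0939, 0.1297]
eef_rot: [-0.641, 0.288, -0.302, 0.644]
wrist_force: [-0.2, -0.1, -0.3]
finger_gap: -0.0
```

Request:
{"fn": "carry_out", "kwargs": {"commands": [[[0,0,0,0],[0,0,0,0],[0,0,0,0],[0,0,0,0],[0,0,0,0]]], "hand": 110}}

```text
clock: 5.35
tcp_pos: [0.5238, -0.0936, 0.1277]
eef_rot: [-0.641, 0.289, -0.3, 0.644]
wrist_force: [-0.6, -0.5, -1.1]
finger_gap: 0.0488
```

```bash
python3 - <<'E'
from h import *
shift([.5185,-.0935,.105])
for i in range(2):
    a=snapshot("wrist")
    s=sense();print(s["tcp_pos"],s["joint_pos"],s["qvel"])
cv2.imwrite("pics/w3.png",a[:,:,::-1]); print("tcp px",proj("wrist",s["tcp_pos"]),"plug px",proj("wrist",[.5185,-.0935,.093]))
E
```

```text
tcp [ 0.5238 -0.0936  0.1277] gap 0.048756680425663695 F [-0.57 -0.52 -1.15] t 5.35 down [ 0.016 -0.003 -1.   ] jaw [0.758 0.652 0.01 ]
shift [-0.0038  0.0226 -0.0041]
[ 0.52373589 -0.09364278  0.12768593] [-1.76987350e-01  3.05447847e-01 -2.86505538e-01  9.62818589e-01
  9.11459660e-05  6.83265394e-01] [-0.00059044  0.00033623  0.00046136  0.00137275  0.0006572   0.00163775]
[ 0.52376534 -0.09364637  0.12773288] [-1.76992056e-01  3.05365798e-01 -2.86497203e-01  9.62782313e-01
  1.03163317e-04  6.83278417e-01] [-0.00155591 -0.00111919  0.00062493  0.00014478 -0.00051673  0.00066971]
tcp px (np.float64(254.294578245016), np.float64(225.9117319842447)) plug px (np.float64(249.085845081781), np.float64(202.42144237584483))
```

View pics/w3.png

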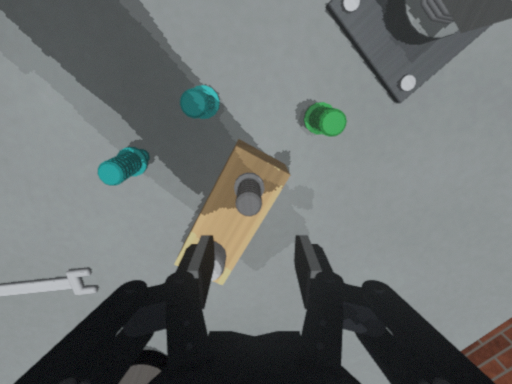

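The plug's top is at (248,207), where it was predicted. The visible fingertips start at v≈237, below the projected TCP (254,226), so I'll check the finger geometry against the camera.

```bash
python3 - <<'E'
from h import *
s=sense();R=Ro.from_quat(s["eef_rot"]).as_matrix();t=np.array(s["tcp_pos"])
for g in(0,.024):
  for x in(-.011,0,.011):
    for b in(0,.0065,.013,.019):print(g,x,b,np.round(proj("wrist",t+R@[x,-b,-g]),1),np.round(proj("wrist",t+R@[x,-b,g]),1))
T=np.array(camera_info("wrist")["cam_to_world"]);print("cam in tool",(R.T@(T[:3,3]-t)).round(4),(R.T@T[:3,:3]).round(3))
for n in("m1","w1"):pass
E
```

```text
0 -0.011 0 [254.3 211.5] [254.3 211.5]
0 -0.011 0.0065 [254.3 215.5] [254.3 215.5]
0 -0.011 0.013 [254.3 219.7] [254.3 219.7]
0 -0.011 0.019 [254.3 223.8] [254.3 223.8]
0 0 0 [254.3 225.9] [254.3 225.9]
0 0 0.0065 [254.3 230.2] [254.3 230.2]
0 0 0.013 [254.3 234.9] [254.3 234.9]
0 0 0.019 [254.3 239.5] [254.3 239.5]
0 0.011 0 [254.3 239.7] [254.3 239.7]
0 0.011 0.0065 [254.3 244.5] [254.3 244.5]
0 0.011 0.013 [254.3 249.5] [254.3 249.5]
0 0.011 0.019 [254.3 254.5] [254.3 254.5]
0.024 -0.011 0 [219.5 211.5] [289.1 211.5]
0.024 -0.011 0.0065 [218.3 215.4] [290.4 215.5]
0.024 -0.011 0.013 [217.  219.6] [291.7 219.7]
0.024 -0.011 0.019 [215.7 223.8] [293.  223.8]
0.024 0 0 [220.1 225.9] [288.5 225.9]
0.024 0 0.0065 [219.  230.2] [289.6 230.3]
0.024 0 0.013 [217.7 234.9] [290.9 234.9]
0.024 0 0.019 [216.5 239.5] [292.1 239.5]
0.024 0.011 0 [220.8 239.7] [287.8 239.8]
0.024 0.011 0.0065 [219.7 244.4] [288.9 244.5]
0.024 0.011 0.013 [218.5 249.5] [290.1 249.5]
0.024 0.011 0.019 [217.3 254.5] [291.3 254.5]
cam in tool [-0.0843 -0.1675 -0.0002] [[-0.     0.944  0.329]
 [ 0.    -0.329  0.944]
 [ 1.     0.    -0.   ]]
```

```bash
python3 - <<'E'
from h import *
s=sense();R=Ro.from_quat(s["eef_rot"]).as_matrix();t=np.array(s["tcp_pos"])
o=np.zeros((600,800,3),np.uint8)
for i,(n,v,u) in enumerate((("scene",130,160),("side",140,217))):
    a=snapshot(n);o[:600,i*400:i*400+400]=cv2.resize(a[v:v+120,u:u+80],(400,600),interpolation=2)
    for b,c in((0,(255,0,0)),(.019,(255,255,0)),(.04,(255,0,255))):
        p=proj(n,t-R[:,1]*b);cv2.circle(o,(int((p[0]-u+.5)*5)+400*i,int((p[1]-v+.5)*5)),4,c,-1)
cv2.imwrite("pics/m2.png",o[:,:,::-1])
E
```

```text
(no output)
```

View pics/m2.png

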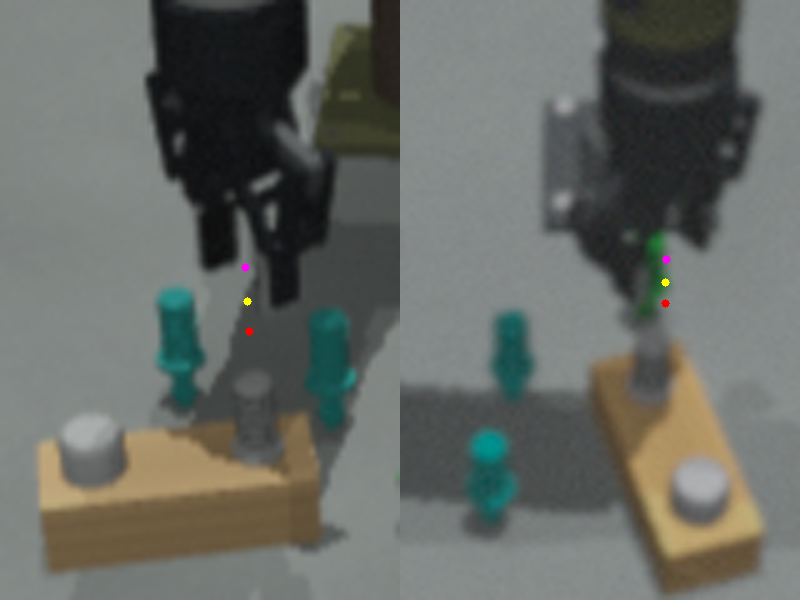

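Fingertips: in the scene crop the ends are at (218,268) and (285,303); in the side crop at about (635,300) and (705,245). In both views the real fingertips lie about 28 mm behind the reported TCP at this opening, so my first grasp was about 20 mm too high and shut just above the plug. I'll aim the reported TCP at z ≈ 0.034.

Request:
{"fn": "carry_out", "kwargs": {"commands": [[[-0.004,0,-0.004,0],[0,0.015,0,0],[0,0.015,0,0],[0,0.015,0,0],[0,0,0,0]]]}}

```text
clock: 6.18
tcp_pos: [0.5172, -0.0931, 0.0789]
eef_rot: [-0.641, 0.29, -0.3, 0.644]
wrist_force: [0.3, -0.2, -0.3]
finger_gap: 0.0483
```

```bash
python3 - <<'E'
from h import *
shift([.5185,-.0935,.035]);print(sense()["joint_pos"])
E
```

```text
tcp [ 0.5172 -0.0931  0.0789] gap 0.048305099767317256 F [ 0.3  -0.16 -0.3 ] t 6.175 down [ 0.014 -0.002 -1.   ] jaw [0.758 0.652 0.009]
shift [0.0006 0.0439 0.0004]
[-1.78265648e-01  3.37961874e-01 -3.79216230e-01  8.38986132e-01
  1.33696815e-04  6.82109579e-01]
```

Request:
{"fn": "carry_out", "kwargs": {"commands": [[[0.0005,0.012,0.0005,0],[0,0.012,0,0],[0,0.012,0,0],[0,0.006,0,0],[0,0,0,0]]]}}

```text
clock: 6.8
tcp_pos: [0.5188, -0.0933, 0.034]
eef_rot: [-0.641, 0.29, -0.3, 0.644]
wrist_force: [0.1, 0.9, -0.1]
finger_gap: 0.0485
```

```bash
python3 - <<'E'
from h import *
shift([.5185,-.0935,.035])
E
```

```text
tcp [ 0.5188 -0.0933  0.034 ] gap 0.048491417799891606 F [ 0.13  0.85 -0.15] t 6.8 down [ 0.015 -0.003 -1.   ] jaw [0.758 0.652 0.01 ]
shift [-0.0001 -0.001  -0.0003]
```

Request:
{"fn": "carry_out", "kwargs": {"commands": [[[0,0,0,0],[0,0,0,0],[0,0,0,0],[0,0,0,0],[0,0,0,0]]], "hand": 255}}

```text
clock: 7.42
tcp_pos: [0.5194, -0.0935, 0.0349]
eef_rot: [-0.641, 0.289, -0.3, 0.644]
wrist_force: [0.4, 0.5, -1.4]
finger_gap: 0.0203
```

```bash
python3 - <<'E'
from h import *
shift([.5185,-.0935,.035])
E
```

```text
tcp [ 0.5194 -0.0935  0.0349] gap 0.02027530505820998 F [ 0.36  0.48 -1.35] t 7.425 down [ 0.016 -0.003 -1.   ] jaw [0.758 0.652 0.01 ]
shift [-0.0006 -0.0001 -0.0007]
```

The gap is 20 mm, so the plug is gripped. Now I'll lift it and carry it to the coupling.

Request:
{"fn": "carry_out", "kwargs": {"commands": [[[0,-0.015,0,0],[0,-0.03,0,0],[0,-0.03,0,0],[0,-0.03,0,0],[0,-0.03,0,0]]]}}

```text
clock: 8.05
tcp_pos: [0.5151, -0.0927, 0.1751]
eef_rot: [-0.642, 0.291, -0.299, 0.644]
wrist_force: [0.4, -0.7, -1.8]
finger_gap: 0.0206
```

Request:
{"fn": "carry_out", "kwargs": {"commands": [[[0,-0.02,0,0],[0,0,0,0],[0,0,0,0],[0,0,0,0],[0,0,0,0]]]}}

```text
clock: 8.68
tcp_pos: [0.5152, -0.0927, 0.1986]
eef_rot: [-0.641, 0.289, -0.301, 0.644]
wrist_force: [0.5, 0.6, -1.9]
finger_gap: 0.0205
```

```bash
python3 - <<'E'
from h import *
shift([.534,.1295,.18])
E
```

```text
tcp [ 0.5152 -0.0927  0.1986] gap 0.0204860498712928 F [ 0.48  0.64 -1.92] t 8.675 down [ 0.016 -0.003 -1.   ] jaw [0.758 0.652 0.011]
shift [-0.1564  0.0183  0.159 ]
```

Request:
{"fn": "carry_out", "kwargs": {"commands": [[[-0.03,0,0.03,0],[-0.035,0,0.035,0],[-0.035,0,0.035,0],[-0.035,0,0.035,0],[-0.02,0,0.02,0]]]}}

```text
clock: 9.3
tcp_pos: [0.5313, 0.1294, 0.1943]
eef_rot: [-0.641, 0.293, -0.301, 0.642]
wrist_force: [0.3, -1.6, -1.5]
finger_gap: 0.0204
```

Request:
{"fn": "carry_out", "kwargs": {"commands": [[[0,0,0,0],[0,0,0,0],[0,0,0,0],[0,0,0,0],[0,0,0,0]]]}}

```text
clock: 9.93
tcp_pos: [0.5302, 0.1282, 0.1925]
eef_rot: [0.643, -0.294, 0.3, -0.641]
wrist_force: [-1.5, -1.2, -1.3]
finger_gap: 0.0203
```

```bash
python3 - <<'E'
from h import *
shift([.534,.1295,.16])
s=sense();R=Ro.from_quat(s["eef_rot"]).as_matrix();t=np.array(s["tcp_pos"])
o=np.zeros((600,800,3),np.uint8)
for i,(n,v,u) in enumerate((("scene",125,255),("side",95,224))):
    a=snapshot(n);o[:600,i*400:i*400+400]=cv2.resize(a[v:v+120,u:u+80],(400,600),interpolation=2)
    p=proj(n,t+[0,0,.0101-.032]);cv2.circle(o,(int((p[0]-u+.5)*5)+400*i,int((p[1]-v+.5)*5)),3,(255,0,0),-1)
    p=proj(n,[.534,.1295,.12]);cv2.circle(o,(int((p[0]-u+.5)*5)+400*i,int((p[1]-v+.5)*5)),3,(0,255,0),-1)
cv2.imwrite("pics/m3.png",o[:,:,::-1])
E
```

```text
tcp [0.5302 0.1282 0.1925] gap 0.020296250051493422 F [-1.53 -1.17 -1.26] t 9.925 down [ 0.007 -0.006 -1.   ] jaw [0.762 0.647 0.002]
shift [0.0012 0.0325 0.0037]
```

View pics/m3.png

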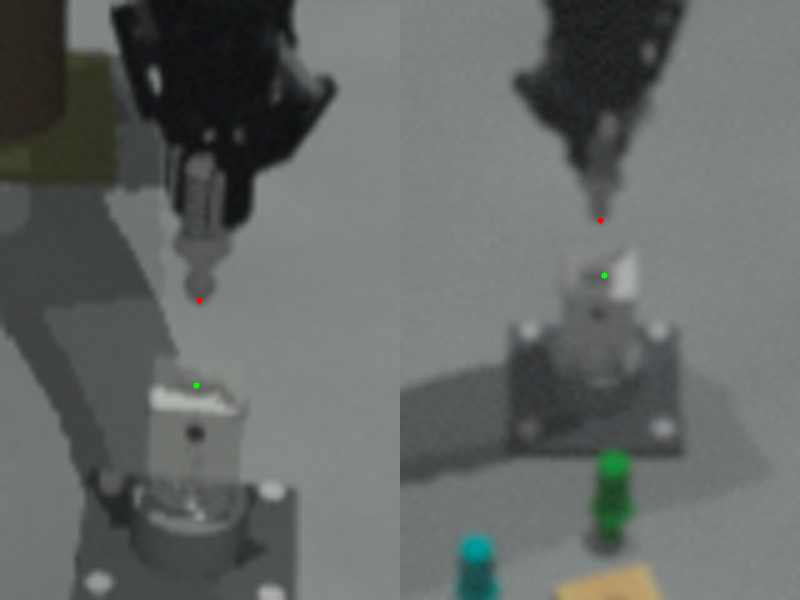

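The red dot (predicted tip) sits on the plug's nose in both views, and the green dot sits on the mouth. The joint target (0.534,0.1295) holds, so I'll align and descend.

Request:
{"fn": "carry_out", "kwargs": {"commands": [[[0.0012,0,0.0037,0],[0,0.015,0,0],[0,0.015,0,0],[0,0.01,0,0],[0,0,0,0]]]}}

```text
clock: 10.65
tcp_pos: [0.5339, 0.1295, 0.149]
eef_rot: [0.643, -0.294, 0.3, -0.641]
wrist_force: [-0.2, -0.0, -0.7]
finger_gap: 0.0205
```

```bash
python3 - <<'E'
from h import *
shift([.534,.1295,.14])
E
```

```text
tcp [0.5339 0.1295 0.149 ] gap 0.02045038265224641 F [-0.23 -0.02 -0.7 ] t 10.65 down [ 0.006 -0.006 -1.   ] jaw [0.762 0.647 0.001]
shift [-0.      0.009   0.0001]
```

Request:
{"fn": "carry_out", "kwargs": {"commands": [[[0,0.004,0,0],[0,0.004,0,0],[0,0.004,0,0],[0,0.004,0,0],[0,0,0,0]]]}}

```text
clock: 11.28
tcp_pos: [0.5332, 0.1302, 0.1331]
eef_rot: [0.642, -0.294, 0.299, -0.641]
wrist_force: [-3.0, 0.8, -0.7]
finger_gap: 0.0204
```

```bash
python3 - <<'E'
from h import *
shift([.534,.1295,.11])
E
```

```text
tcp [0.5332 0.1302 0.1331] gap 0.02044390987262367 F [-3.01  0.83 -0.67] t 11.275 down [ 0.005 -0.004 -1.   ] jaw [0.762 0.648 0.001]
shift [0.0009 0.0231 0.0001]
```

Request:
{"fn": "carry_out", "kwargs": {"commands": [[[-0.0005,0.003,-0.0005,0],[0,0.003,0,0],[0,0.002,0,0],[0,0.002,0,0],[0,0,0,0]]]}}

```text
clock: 11.9
tcp_pos: [0.5329, 0.1305, 0.1245]
eef_rot: [0.642, -0.294, 0.3, -0.642]
wrist_force: [-4.4, -0.1, 4.6]
finger_gap: 0.0206
```

Request:
{"fn": "carry_out", "kwargs": {"commands": [[[0,0.002,0,0],[0,0.002,0,0],[0,0.001,0,0],[0,0.001,0,0],[0,0,0,0]]]}}

```text
clock: 12.52
tcp_pos: [0.533, 0.1306, 0.1233]
eef_rot: [-0.641, 0.293, -0.3, 0.643]
wrist_force: [-2.5, 0.9, 3.9]
finger_gap: 0.0204
```

Request:
{"fn": "carry_out", "kwargs": {"commands": [[[0,0.003,0,0],[0,0.003,0,0],[0,0.003,0,0],[0,0.003,0,0],[0,0.003,0,0]]]}}

```text
clock: 13.15
tcp_pos: [0.5328, 0.1306, 0.1108]
eef_rot: [-0.641, 0.293, -0.301, 0.643]
wrist_force: [-3.1, 0.6, 3.9]
finger_gap: 0.0204
```

Request:
{"fn": "carry_out", "kwargs": {"commands": [[[0,0.002,0,0],[0,0.002,0,0],[0,0.002,0,0],[0,0.002,0,0],[0,0.002,0,0]]]}}

```text
clock: 13.78
tcp_pos: [0.5328, 0.1306, 0.1059]
eef_rot: [-0.64, 0.292, -0.302, 0.644]
wrist_force: [-8.0, -0.7, 15.7]
finger_gap: 0.0203
```

Request:
{"fn": "carry_out", "kwargs": {"commands": [[[0,0.001,0,0],[0,0.001,0,0],[0,0,0,0],[0,0,0,0],[0,0,0,0]]]}}

```text
clock: 14.4
tcp_pos: [0.5327, 0.1305, 0.1086]
eef_rot: [-0.64, 0.291, -0.303, 0.644]
wrist_force: [-3.1, 1.2, 4.4]
finger_gap: 0.0199
```

```bash
python3 - <<'E'
from h import *
shift([.534,.1295,.11])
o=np.zeros((600,800,3),np.uint8)
for i,(n,v,u) in enumerate((("scene",145,255),("side",95,224))):
    a=snapshot(n);o[:600,i*400:i*400+400]=cv2.resize(a[v:v+120,u:u+80],(400,600),interpolation=2)
cv2.imwrite("pics/m4.png",o[:,:,::-1]);shift([.534,.1295,.11])
E
```

```text
tcp [0.5327 0.1305 0.1086] gap 0.01992489731147523 F [-3.09  1.23  4.4 ] t 14.4 down [ 0.018 -0.001 -1.   ] jaw [0.762 0.648 0.013]
shift [ 0.0016 -0.0014  0.0003]
tcp [0.5328 0.1305 0.1085] gap 0.020286167582852718 F [-3.92  1.51  4.12] t 14.5 down [ 0.018 -0.001 -1.   ] jaw [0.762 0.648 0.013]
shift [ 0.0016 -0.0015  0.0003]
```

View pics/m4.png

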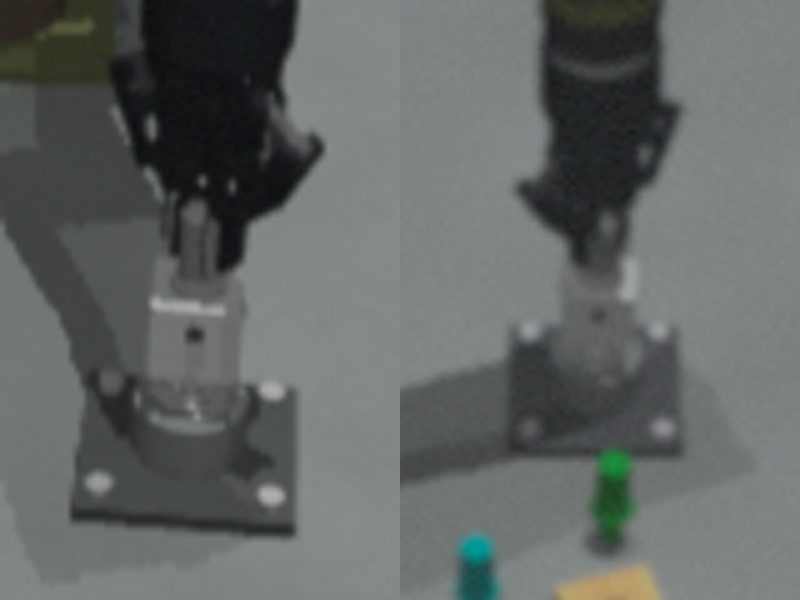

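The views show the flange sitting on the block top. The press reached 16 N without further travel, and the height matches fully home. Now the pull, in small steps.

Request:
{"fn": "carry_out", "kwargs": {"commands": [[[0,-0.001,0,0],[0,-0.0015,0,0],[0,-0.0015,0,0],[0,-0.0015,0,0],[0,-0.0015,0,0]]]}}

```text
clock: 15.12
tcp_pos: [0.5322, 0.1304, 0.1126]
eef_rot: [-0.64, 0.292, -0.302, 0.643]
wrist_force: [0.4, 2.0, -8.3]
finger_gap: 0.0205
```

Request:
{"fn": "carry_out", "kwargs": {"commands": [[[0,-0.0015,0,0],[0,-0.0015,0,0],[0,-0.0015,0,0],[0,-0.0015,0,0],[0,-0.0015,0,0]]]}}

```text
clock: 15.75
tcp_pos: [0.5319, 0.1304, 0.1155]
eef_rot: [-0.641, 0.293, -0.301, 0.643]
wrist_force: [4.7, 2.8, -22.0]
finger_gap: 0.0204
```

Request:
{"fn": "carry_out", "kwargs": {"commands": [[[0,-0.0002,0,0],[0,-0.001,0,0],[0,-0.001,0,0],[0,-0.001,0,0],[0,-0.001,0,0]]]}}

```text
clock: 16.38
tcp_pos: [0.5319, 0.1304, 0.1157]
eef_rot: [-0.642, 0.294, -0.3, 0.642]
wrist_force: [5.3, 2.7, -23.2]
finger_gap: 0.02
```

Request:
{"fn": "carry_out", "kwargs": {"commands": [[[0,0.001,0,0],[0,-0.0003,0,0],[0,-0.0005,0,0],[0,-0.0005,0,0],[0,-0.0005,0,0]]]}}

```text
clock: 17.0
tcp_pos: [0.5319, 0.1304, 0.1155]
eef_rot: [-0.642, 0.294, -0.3, 0.642]
wrist_force: [4.3, 1.6, -22.3]
finger_gap: 0.0203
```

Request:
{"fn": "carry_out", "kwargs": {"commands": [[[0,0.0012,0,0],[0,0,0,0],[0,0,0,0],[0,0,0,0],[0,0,0,0]]]}}

```text
clock: 17.62
tcp_pos: [0.5319, 0.1304, 0.1147]
eef_rot: [-0.642, 0.294, -0.3, 0.642]
wrist_force: [4.7, 1.7, -18.5]
finger_gap: 0.02
```

Request:
{"fn": "carry_out", "kwargs": {"commands": [[[0,0.0005,0,0],[0,0,0,0],[0,0,0,0],[0,-0.0002,0,0],[0,0,0,0]]]}}

```text
clock: 18.25
tcp_pos: [0.5319, 0.1304, 0.1146]
eef_rot: [-0.642, 0.294, -0.3, 0.642]
wrist_force: [4.1, 2.1, -18.7]
finger_gap: 0.0201
```

Request:
{"fn": "carry_out", "kwargs": {"commands": [[[0,0.001,0,0],[0,0,0,0],[0,0,0,0],[0,0,0,0],[0,0,0,0]]]}}

```text
clock: 18.88
tcp_pos: [0.532, 0.1304, 0.1142]
eef_rot: [-0.642, 0.293, -0.3, 0.642]
wrist_force: [3.0, 2.0, -17.1]
finger_gap: 0.0204
```

Request:
{"fn": "carry_out", "kwargs": {"commands": [[[0,0.0005,0,0],[0,0,0,0],[0,0,0,0],[0,0,0,0],[0,0,0,0]]]}}

```text
clock: 19.5
tcp_pos: [0.532, 0.1304, 0.114]
eef_rot: [-0.642, 0.293, -0.3, 0.642]
wrist_force: [2.7, 1.8, -14.8]
finger_gap: 0.0201
```

Request:
{"fn": "carry_out", "kwargs": {"commands": [[[0,0,0,0],[0,0,0,0],[0,0,0,0],[0,0,0,0],[0,0,0,0]]]}}

```text
clock: 20.12
tcp_pos: [0.532, 0.1304, 0.114]
eef_rot: [-0.642, 0.293, -0.3, 0.642]
wrist_force: [2.4, 1.5, -15.2]
finger_gap: 0.0198
```

Request:
{"fn": "carry_out", "kwargs": {"commands": [[[0,0,0,0],[0,0,0,0],[0,0,0,0],[0,0,0,0],[0,0,0,0]]]}}

```text
clock: 20.75
tcp_pos: [0.532, 0.1304, 0.114]
eef_rot: [-0.642, 0.293, -0.3, 0.642]
wrist_force: [1.6, 1.5, -14.3]
finger_gap: 0.0205
```

Request:
{"fn": "carry_out", "kwargs": {"commands": [[[0,0,0,0],[0,0,0,0],[0,0,0,0],[0,0,0,0],[0,0,0,0]]]}}

```text
clock: 21.38
tcp_pos: [0.532, 0.1304, 0.114]
eef_rot: [-0.642, 0.293, -0.3, 0.642]
wrist_force: [3.3, 2.4, -14.9]
finger_gap: 0.0201
```

Request:
{"fn": "carry_out", "kwargs": {"commands": [[[0,0,0,0],[0,0,0,0],[0,0,0,0],[0,0,0,0],[0,0,0,0]]]}}

```text
clock: 22.0
tcp_pos: [0.532, 0.1304, 0.114]
eef_rot: [-0.642, 0.293, -0.3, 0.642]
wrist_force: [2.5, 1.4, -15.9]
finger_gap: 0.02
```

The joint held about 15 N for over 2.5 s without moving. Easing off now.

Request:
{"fn": "carry_out", "kwargs": {"commands": [[[0,0.0012,0,0],[0,0.0012,0,0],[0,0.001,0,0],[0,0.0005,0,0],[0,0,0,0]]]}}

```text
clock: 22.62
tcp_pos: [0.5322, 0.1304, 0.1125]
eef_rot: [-0.641, 0.293, -0.301, 0.643]
wrist_force: [-0.6, 1.3, -8.8]
finger_gap: 0.0202
```

Request:
{"fn": "carry_out", "kwargs": {"commands": [[[0,0.0012,0,0],[0,0.0012,0,0],[0,0.001,0,0],[0,0.0005,0,0],[0,0,0,0]]]}}

```text
clock: 23.25
tcp_pos: [0.5326, 0.1304, 0.1107]
eef_rot: [-0.641, 0.292, -0.301, 0.643]
wrist_force: [-1.6, 0.5, -1.5]
finger_gap: 0.0201
```

Request:
{"fn": "carry_out", "kwargs": {"commands": [[[0,0,0,0],[0,0,0,0],[0,0,0,0],[0,0,0,0],[0,0,0,0]]], "hand": 100}}

```text
clock: 23.88
tcp_pos: [0.5355, 0.1302, 0.1121]
eef_rot: [-0.64, 0.29, -0.303, 0.644]
wrist_force: [-0.7, 0.2, -0.7]
finger_gap: 0.0519
```

Request:
{"fn": "carry_out", "kwargs": {"commands": [[[0,-0.01,0,0],[0,-0.02,0,0],[0,-0.03,0,0],[0,-0.03,0,0],[0,-0.03,0,0]]]}}

```text
clock: 24.5
tcp_pos: [0.5314, 0.1301, 0.2355]
eef_rot: [-0.641, 0.292, -0.302, 0.643]
wrist_force: [0.4, 0.2, 0.0]
finger_gap: 0.0521
```

Request:
{"fn": "carry_out", "kwargs": {"commands": [[[0,-0.02,0,0],[0,0,0,0],[0,0,0,0],[0,0,0,0],[0,0,0,0]]]}}

```text
clock: 25.12
tcp_pos: [0.5316, 0.1303, 0.258]
eef_rot: [-0.64, 0.291, -0.303, 0.643]
wrist_force: [-0.3, -0.4, 0.2]
finger_gap: 0.052
```

```bash
python3 - <<'E'
from h import *
shift([.534,.1295,.25])
o=np.zeros((600,800,3),np.uint8)
a=snapshot("scene");b=snapshot("side")
o[:300,:400]=cv2.resize(a,(400,300));o[:300,400:]=cv2.resize(b,(400,300))
o[300:,:400]=cv2.resize(a[170:245,245:345],(400,300),interpolation=2);o[300:,400:]=cv2.resize(b[115:190,214:314],(400,300),interpolation=2)
cv2.imwrite("pics/m5.png",o[:,:,::-1]);print(proj("scene",[.533,.1303,.168]),proj("scene",[.533,.1303,.12]),proj("side",[.533,.1303,.168]))
E
```

```text
tcp [0.5316 0.1303 0.258 ] gap 0.052011897189204216 F [-0.34 -0.39  0.22] t 25.125 down [ 0.018 -0.003 -1.   ] jaw [0.762 0.648 0.011]
shift [0.0021 0.0081 0.0012]
(np.float64(295.1471297183692), np.float64(186.04100355618922)) (np.float64(294.0718348333708), np.float64(201.38890425843087)) (np.float64(264.41970670631986), np.float64(138.6383625728766))
```

View pics/m5.png

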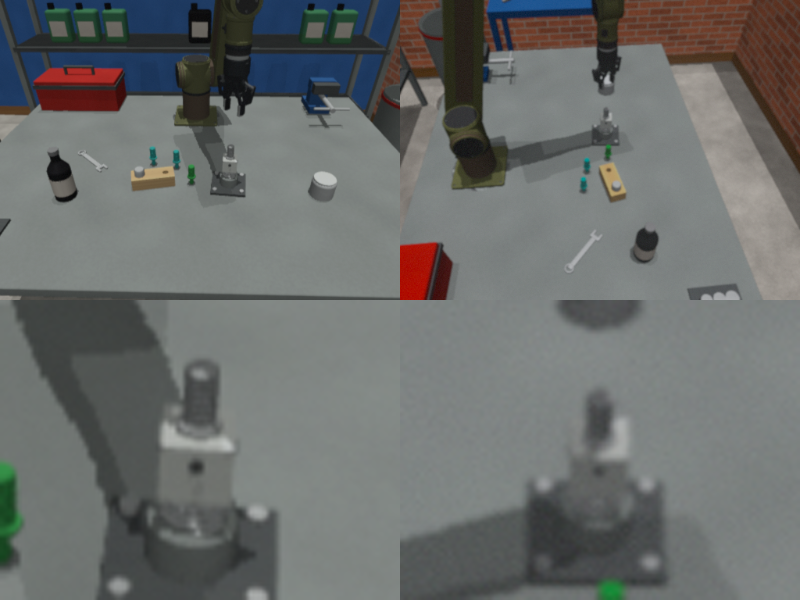

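The plug stands upright with its flange on the block. Its top is at scene (295.3,187), against a fully-home prediction of (295.1,186). The gripper is clear and the bystanders look unmoved.

```bash
python3 -c "
from rig import *
print(close_job(),sense()['clock'])"
```

```text
the job is handed in; nothing more can be done
the job is handed in; nothing more can be done
```

The plug is snapped home in the coupling and let go. It held an upward pull of about 15 N for over 2.5 s without moving. I then eased off, released it, raised the gripper clear and handed the job in at about 25 s; the hand-in gives no verdict.

**Last checks:** In the final pictures the plug stands upright with its flange on the block. Its top is within about 1 pixel of where fully home predicts. The stub, oil bottle, grease tin, spanner and look-alikes look unmoved, judged by eye only.

**What went wrong or disagreed:**
- **First grasp missed:** the fingers shut just above the plug. In the pictures, the real fingertips sit about 20 mm behind the reported tool point. I went lower and the second grasp held.
- **Pull overshot briefly:** it read up to 23 N on the wrist for about 1–2 s, roughly 22 N after the plug's weight. That is still under 25 N, and I settled it to 15 N before the timed hold.
- **Sideways force:** the wrist read up to 8 N sideways at the end of the press.
- **Mouth position:** the single-camera estimates of the coupling mouth differed by about 4 mm. I aimed at their average, and the chamfer and the arm's give took up the rest.

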